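# Tip the sample bin and scoop the plums onto the balance

### The job

Lift the blue bar of the white bin to tip it up to its stop, so that the three plums roll together into its low nose corner, and leave it tipped. Then take the steel scoop by its handle, scoop all three plums out of that corner without touching them with the gripper, and gently set the scoop down upright on the middle of the balance's pan with the three plums in it. Let go, and leave the other things on the counter where they are.

Things in the scene. Friction and masses are not known exactly. Their poses are not given: they have to be found in the camera images.
- bin_tilt (a joint): tip angle of the white bin about its nose hinge: 0 = level (start), 0.45 rad = fully tipped, at the stop (tail up, nose down). The stiff hinge stays where it is left; lifting the bar takes about 12 N
- bin_hinge (a point): on the hinge axis, under the bottom edge of the bin's nose, 22 mm above the counter, on the fixed stand. x points level from nose to tail, y (the hinge axis) across, z up; it does not tilt. The bin tips by raising its tail (+x) end. With the bin level its floor is 5 mm above this point its wall tops 80 mm (115 mm around the nose)
- bin_handle (a point): middle of the blue round bar across the tail end of the bin: 12 mm thick, 100 mm free between its two end arms, 49 mm clear of the tail wall (centre line to wall); at tip 0 it is 360 mm along x and 68 mm above the hinge point. Turns with the bin: x along the floor nose to tail, y along the bar, z square to the floor
- bin_corner (a point): foot of the nose wall inside the bin, mid-width, on the flat floor: the low corner. 6 mm along x and 5 mm above the hinge; x along the floor to the tail, z square to it (tilts with the bin). Inside: 130 mm wide to x = 97 mm (45 degree webs cut 35 mm off the two nose corners), widening to 210 mm at x = 149 mm; tail wall at x = 300 mm. Walls 5 mm thick, 75 mm high, 110 mm around the nose (x below 99 mm)
- plum0: red plum, a smooth, slippery 50 mm ball of about 70 g that rolls easily; origin at its centre; starts on the bin floor
- plum1: red plum, as plum0
- plum2: red plum, as plum0
- scoop_grip (a point): grip point of the steel scoop, on the axis of its upright square handle (20 by 20 mm, black grip part from 115 to 190 mm up), 155 mm above the scoop's flat underside and 35 mm below the handle's top. x points to the scoop's open mouth, y across, z up along the handle. About 0.22 kg; stands on its flat underside
- scoop_pan (a point): top of the scoop's pan floor (2.5 mm thick), 68 mm ahead of the handle axis, 152.5 mm below scoop_grip, same axes. Pan 116 mm wide outside, 110 inside; back wall inner face at x = -55 mm, 55 mm high; front edge at x = +58 mm (front 24 mm only 64 mm wide), from it a ramp climbs to a crest at x = 24 mm, 2.5 mm above the floor; side walls 40 mm high up to x = -5 mm, then low rails. Handle rear face at x = -78 mm, foot 30 mm above the underside
- balance_pan (a point): centre of the top of the balance's square steel pan, 180 by 180 mm, 68 mm above the counter; x away from the display, y across. Fixed, its body reaches 165 mm to the -x side, 95 mm to the +x side and 95 mm to each side in y; its sides lie along x and y
- jar: bystander, leave alone: amber glass jar with a yellow lid, 66 mm across, 100 mm tall; origin at its underside
- beaker: bystander, leave alone: glass beaker, 72 mm across, 85 mm tall; origin at its underside
- bun: bystander, leave alone: round bread bun, 100 mm across, 46 mm tall; origin at its underside
- bun2: bystander, leave alone: a second bread bun, 100 mm across, 46 mm tall; origin at its underside
- reagent: bystander, leave alone: white plastic bottle with a blue cap, 60 mm across, 150 mm tall; origin at its underside
- spatula: bystander, leave alone: flat spatula lying on the counter; origin at its underside
- scoop: the whole scoop; origin on the flat underside below the middle of its pan, axes as scoop_grip
- balance: the balance's housing, 260 by 190 by 68 mm; origin under its middle, axes as balance_pan
Things that resemble listed ones, but are neither listed nor needed, are in the scene too. What is shaped like the plum0 but black or yellow is not meant.

How it is judged (in metres and radians):
On the way, in this order (a step that is already met when the one before it is completed fails the run):
1. the bin is tipped to its stop and the three plums lie together in the low nose corner (value of joint bin_tilt above 0.39 rad and x of each of plum0, plum1, plum2 in the frame of bin_corner below 0.125 m), for 0.2 s.
2. the scoop, lifted clear above the bin, carries all three plums (height (world z) of scoop_pan above 0.13 m and x of plum0 in the frame of scoop_pan between -0.06 and 0.062 m and y of plum0 in the frame of scoop_pan between -0.056 and 0.056 m and z of plum0 in the frame of scoop_pan between 0.012 and 0.065 m and x of plum1 in the frame of scoop_pan between -0.06 and 0.062 m and y of plum1 in the frame of scoop_pan between -0.056 and 0.056 m and z of plum1 in the frame of scoop_pan between 0.012 and 0.065 m and x of plum2 in the frame of scoop_pan between -0.06 and 0.062 m and y of plum2 in the frame of scoop_pan between -0.056 and 0.056 m and z of plum2 in the frame of scoop_pan between 0.012 and 0.065 m), for 0.2 s.
At the end, for the whole second after the job is handed in: The bin is still tipped (over 0.36 rad); the scoop stands flat on the balance pan (its pan floor between 3 mm below and 8 mm above the balance pan's top, tilted under 0.08 rad), its pan centre within 45 mm of the balance pan's centre; all three plums lie inside the scoop's pan; all is at rest (value of joint bin_tilt above 0.36 rad and horizontal distance between scoop_pan and balance_pan below 0.045 m and z of scoop_pan in the frame of balance_pan between -0.003 and 0.008 m and angle between scoop_pan's own z axis and vertical below 0.08 rad and x of plum0 in the frame of scoop_pan between -0.06 and 0.062 m and y of plum0 in the frame of scoop_pan between -0.056 and 0.056 m and z of plum0 in the frame of scoop_pan between 0.012 and 0.065 m and x of plum1 in the frame of scoop_pan between -0.06 and 0.062 m and y of plum1 in the frame of scoop_pan between -0.056 and 0.056 m and z of plum1 in the frame of scoop_pan between 0.012 and 0.065 m and x of plum2 in the frame of scoop_pan between -0.06 and 0.062 m and y of plum2 in the frame of scoop_pan between -0.056 and 0.056 m and z of plum2 in the frame of scoop_pan between 0.012 and 0.065 m and linear speed of scoop below 0.02 m/s and linear speed of each of plum0, plum1, plum2 below 0.03 m/s); the robot touches nothing.
It fails at once if the gripper touches a plum (contact force between any of plum0, plum1, plum2 and the fingers above 0.3 N or contact force between any of plum0, plum1, plum2 and the arm above 0.3 N).
It fails at once if the scoop is slammed onto the balance (over 40 N) (contact force between scoop and balance above 40 N).
It fails at once if another thing on the counter is moved by more than 30 mm (distance of any of jar, beaker, bun, bun2, reagent, spatula from where it was at the start of the episode above 0.03 m).
It also fails if it takes over 72 s, if anything falls off the work surface, if the arm or the gripper's body presses on something with over 40 N, if the wrist force passes 120 N, or if a joint passes its speed limit or range.

### The arm

A 6-joint arm with a two-finger parallel gripper is mounted at the origin on the work surface. World frame = base frame: x ahead of the robot, y to its left, z up, the work surface at z = 0. Lengths are in mm, angles in rad, forces in N, time in s.
With the tool pointing down it reaches from about 300 to 825 mm from the base axis. Payload 5.4 kg.
Tool frame: the origin (TCP) lies at the very end of the fingers, on their centre line; the grasp point (between the pads) lies 19 mm behind it; z points along the fingers, y is the line along which they close (so a half turn about z gives the same grasp; the last joint's range is limited). The gripper opens to 92 mm and grips with 3 to 60 N. Pads are 20 mm wide; open, the fingers measure 128 mm over their backs; the gripper's body (75 mm by 189 mm) begins 69 mm behind the grasp point.
Start: joints at [-1.541, 0.158, 1.597, -0, 1.386, -0.21], TCP at [136.544, -558.535, 214.601] pointing down, gripper open.
Joint ranges: [-2.91, 2.91], [-0.94, 2.29], [0.18, 2.7], [-1.29, 4.43], [0.17, 2.64], [-3, 3]. Speed limits (rad/s): [2.57, 2.57, 3.14, 3.14, 3.14, 3.14].

### API

Orientations are given as a unit quaternion [w, x, y, z].
In Python, from rig import ctrl, optics, spotter gives the robot as it stands. The module is installed in compiled form; this text tells all that it offers. Calls block until the motion is done:
- ctrl.move_ptp(position, orientation): joint-space move of the TCP to a pose.
- ctrl.movel(position, attitude=None, velocity=150, max_force=None): straight line of the TCP; attitude=None keeps the orientation; velocity is the mean speed in mm/s. With max_force (N) it stops when the force on the tool has changed by that much, and returns True; else False.
- ctrl.move_joints(angles): joint-space move.
- ctrl.command_gripper(opening, strength=None): finger opening in mm; strength is the grip in N (None keeps the last); returns when the fingers have stopped.
- ctrl.hold(seconds).
- ctrl.solve_ik(position, orientation): joint angles nearest the present ones, or None.
- optics.get_image(name): name is "scene" or "top" or "wrist"; returns the picture (400x640x3 uint8, red, green, blue); there is no depth.
- optics.camera_params(name): a dict with "intrinsics" (3x3 intrinsics, pixels), "camera_from_world" (4x4, takes a point from world to camera coordinates). Camera axes: x right, y up, looking along -z (the intrinsics and any distortion apply to the point x, -y, -z); pixel columns grow to the right and rows downward; lengths in mm; the calibration is good to about 2 mm. A picture is of the moment at which its call begins: read the wrist's pose just before it. camera_params takes no time and is no camera call; for the wrist camera it gives the pose at the moment of the call.
A pose or a line that the arm cannot do raises ctrl.IKError and nothing moves.
- ctrl.finish_job(): hands the job in; it is judged then, once.
Trained networks look in the newest picture that a camera, given by its name, has taken for a name from the list of things; names that differ only in an ending like _2 or _b are one class to them, and where a whole thing is asked for, a point or a joint stands for the part that bears it (a point fixed in the world has none). Each returns a list of dicts, best first, with "confidence" (0 to 1); they miss things now and then, are a little off and sometimes report something else, mostly with a low value. They report only what shows in the picture. A call takes as long as a camera call. They do not tell look-alikes from the thing itself.
- spotter.silhouettes(query, camera): "pixels" (400x640 bool, what is visible of it) and "bbox" ([centre column, centre row, width, height] in pixels, round what is visible of it).
- spotter.spot_point(query, camera): "centre" ([column, row] in pixels: a listed point, or the origin of a listed thing).
Readings, each from a call of its own:
- ctrl.read_time_s(): time.
- ctrl.read_joints(): joint angles.
- ctrl.read_qvel(): joint speeds.
- ctrl.read_tau(): joint torques, N m.
- ctrl.read_ee_pos(): TCP position.
- ctrl.read_tool_rot(): TCP orientation.
- ctrl.read_ft_force(): force on the tool from outside, world axes, zero at the start.
- ctrl.read_ft_torque(): the same for the moment, N m.
- ctrl.read_grip_width(): finger opening in mm.
- ctrl.read_finger_force(): force on a finger pad.
Only numpy, scipy, OpenCV 4.12 (cv2) and the standard library are available. Lean on these libraries where they do the work, as an engineer would, in place of code of your own. Each camera call takes 0.05 s, during which the arm holds its last target. There are 200 camera calls.

## Working session

There is one attempt and no reset: what is moved stays moved. The work goes in short steps, each a Python script; the robot and the scene stay as the last script left them, time stands still between calls to the robot, and variables do not carry over. Pictures are saved under pics/ and viewed, at most 12 in all, crops included, and the job is handed in when it is done.

```bash
mkdir -p pics; ls; python3 - <<'E'
from rig import ctrl, optics, spotter
import cv2, numpy as np
np.set_printoptions(precision=3,suppress=True)
for n in ["scene","top"]:
    im=optics.get_image(n); cv2.imwrite(f"pics/{n}0.png",im[:,:,::-1])
    p=optics.camera_params(n); print(n,p)
    for q in ["bin_hinge","bin_handle","bin_corner","scoop_grip","scoop_pan","balance_pan","plum0","scoop"]:
        r=spotter.spot_point(q,n); print(q,[(np.round(a["centre"],1).tolist(),round(a["confidence"],2)) for a in r])
print(ctrl.read_time_s(), ctrl.read_tool_rot())
E
```

```text
pics
scene {'intrinsics': array([[485.052,   0.   , 319.729],
       [  0.   , 485.052, 203.341],
       [  0.   ,   0.   ,   1.   ]]), 'camera_from_world': array([[   -0.611,     0.792,     0.003,   290.194],
       [   -0.537,    -0.417,     0.733,   187.606],
       [    0.582,     0.446,     0.68 , -1800.276],
       [    0.   ,     0.   ,     0.   ,     1.   ]])}
bin_hinge [([209.4, 184.3], 0.27)]
bin_handle [([430.4, 271.7], 0.63)]
bin_corner [([314.7, 233.8], 0.65)]
scoop_grip [([212.2, 160.4], 0.84), ([313.2, 234.2], 0.74)]
scoop_pan [([210.0, 184.0], 0.73)]
balance_pan [([260.0, 195.9], 0.79)]
plum0 [([386.3, 261.4], 0.79), ([357.9, 270.5], 0.6), ([399.0, 220.2], 0.57), ([409.7, 248.1], 0.52), ([203.8, 236.2], 0.34), ([242.1, 274.4], 0.32)]
scoop [([213.0, 186.4], 0.6)]
top {'intrinsics': array([[425.981,   0.   , 316.163],
       [  0.   , 425.981, 199.735],
       [  0.   ,   0.   ,   1.   ]]), 'camera_from_world': array([[   -0.016,    -1.   ,     0.   ,    11.918],
       [    0.977,    -0.015,     0.214,  -521.711],
       [   -0.214,     0.004,     0.977, -1385.041],
       [    0.   ,     0.   ,     0.   ,     1.   ]])}
bin_hinge [([311.3, 197.8], 0.66), ([368.5, 201.0], 0.56)]
bin_handle [([199.1, 207.1], 0.71)]
bin_corner [([306.0, 194.1], 0.84), ([312.0, 196.9], 0.41)]
scoop_grip [([429.0, 176.5], 0.57), ([229.0, 225.4], 0.34)]
scoop_pan [([433.8, 192.2], 0.77), ([200.4, 269.0], 0.26)]
balance_pan [([230.1, 226.7], 0.67), ([368.9, 187.9], 0.58)]
plum0 [([179.1, 223.6], 0.74), ([232.4, 229.0], 0.66), ([241.8, 201.4], 0.57), ([253.4, 182.1], 0.57), ([256.4, 262.1], 0.46)]
scoop [([433.0, 194.1], 0.67)]
0.9 [0.    0.993 0.12  0.   ]
```

View pics/scene0.png

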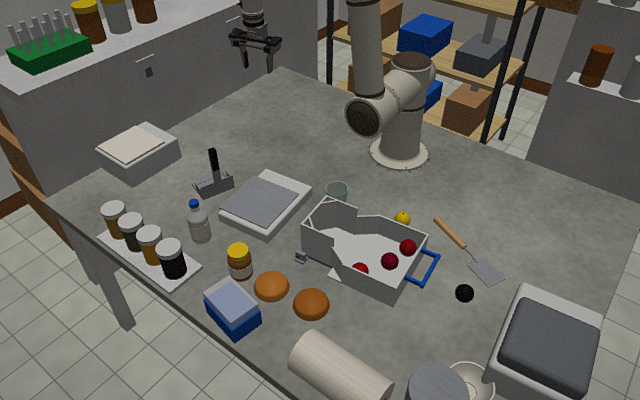

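View pics/top0.png

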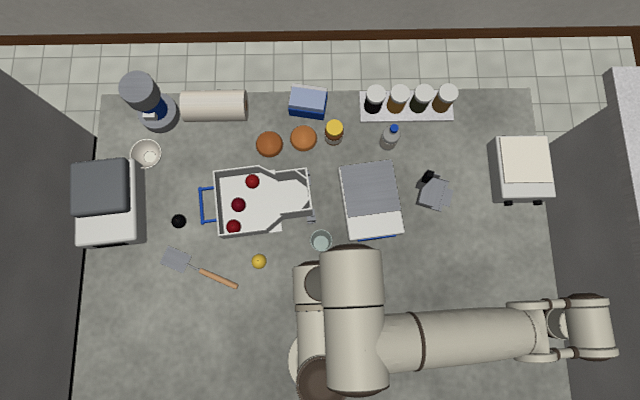

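The scene view shows the bin at (360,245), its bar at (430,268), the balance at (265,203) and the scoop at (213,180). In the top view the bin is at (262,200) with its bar at (203,206) and nose at (310,190), the plums are at (252,181), (238,205) and (233,227), the balance pan is at (370,190), and the scoop is at (433,192) with its handle at (428,176).

```bash
cat > h.py <<'E'
from rig import ctrl, optics, spotter
import cv2, numpy as np
from scipy.spatial.transform import Rotation as R
np.set_printoptions(precision=2,suppress=True)
def ray(px,p):
    K=p["intrinsics"];T=p["camera_from_world"];Rm=T[:3,:3]
    d=np.array([(px[0]-K[0,2])/K[0,0],-(px[1]-K[1,2])/K[1,1],-1.])
    return -Rm.T@T[:3,3], Rm.T@d
def at_z(px,p,z):
    o,d=ray(px,p); return o+d*(z-o[2])/d[2]
def proj(P,p):
    K=p["intrinsics"];T=p["camera_from_world"]
    c=np.atleast_2d(P)@T[:3,:3].T+T[:3,3]
    return np.stack([K[0,0]*c[:,0]/-c[:,2]+K[0,2],K[1,1]*-c[:,1]/-c[:,2]+K[1,2]],1)
def quat(zdir,ydir):
    z=np.array(zdir,float);z/=np.linalg.norm(z);y=np.array(ydir,float);y-=z*(y@z);y/=np.linalg.norm(y)
    q=R.from_matrix(np.stack([np.cross(y,z),y,z],1)).as_quat();return np.array([q[3],*q[:3]])
E
python3 - <<'E'
from h import *
t=optics.camera_params("top");s=optics.camera_params("scene")
Z=dict(hinge=22,handle=90,corner=27,sgrip=155,span=2.5,bal=68)
T=dict(hinge=(311.3,197.8),handle=(199.1,207.1),corner=(306,194.1),sgrip=(429,176.5),span=(433.8,192.2),bal=(368.9,187.9))
S=dict(handle=(430.4,271.7),corner=(314.7,233.8),sgrip=(212.2,160.4),span=(210,184),bal=(260,195.9))
for k in Z:
    print(k,at_z(T[k],t,Z[k]), at_z(S[k],s,Z[k]) if k in S else '')
w=optics.camera_params("wrist"); Tm=w["camera_from_world"]
q=ctrl.read_tool_rot();Rt=R.from_quat([*q[1:],q[0]]).as_matrix();c=-Tm[:3,:3].T@Tm[:3,3]
print("cam in tool",Rt.T@(c-ctrl.read_ee_pos()),(Rt.T@Tm[:3,:3].T),w["intrinsics"])
im=optics.get_image("top")
for q in ["balance_pan","bin_handle","scoop"]:
  for a in spotter.silhouettes(q,"top")[:2]:
    m=a["pixels"].astype(np.uint8); print(q,a["confidence"],a["bbox"],m.sum(),cv2.minAreaRect(np.argwhere(m)[:,::-1].astype(np.float32)))
E
```

```text
hinge [536.51  20.35  22.  ] 
handle [495.72 389.38  90.  ] [504.14 388.85  90.  ]
corner [548.81  38.5   27.  ] [535.47  27.5   27.  ]
sgrip [ 570.39 -356.48  155.  ] [ 578.9  -343.65  155.  ]
span [ 554.35 -411.84    2.5 ] [ 552.23 -415.54    2.5 ]
bal [ 557.42 -174.94   68.  ] [ 542.42 -184.79   68.  ]
cam in tool [  79.29   -0.2  -170.26] [[ 0.    0.96  0.28]
 [ 1.   -0.   -0.  ]
 [-0.    0.28 -0.96]] [[318.28   0.   324.21]
 [  0.   318.28 201.11]
 [  0.     0.     1.  ]]
balance_pan 0.94 [371.6, 200.9, 71.2, 83.2] 4325 ((370.9556579589844, 200.13719177246094), (77.88597869873047, 57.25392532348633), 81.34745788574219)
balance_pan 0.61 [258.4, 203.0, 116.8, 76.4] 5640 ((256.0068664550781, 199.68844604492188), (69.40640258789062, 114.22633361816406), 83.82982635498047)
bin_handle 0.83 [255.2, 202.9, 116.3, 76.2] 5525 ((254.79647827148438, 199.9395751953125), (70.10183715820312, 112.1370620727539), 82.56858825683594)
scoop 0.63 [435.5, 191.2, 37.7, 39.0] 1078 ((434.5, 189.0), (38.0, 37.0), 90.0)
```

```bash
python3 - <<'E'
from h import *
import pickle
bx=np.array([-0.1,0.995,0])
D=[]
for name,pos in [("scoop",(540,-330,330)),("bin",(525,200,380))]:
    q=quat((0,0,-1),-bx)
    if ctrl.solve_ik(np.array(pos),q) is None: print("no ik -"); q=quat((0,0,-1),bx)
    t0=ctrl.read_time_s(); ctrl.move_ptp(np.array(pos),q); ctrl.hold(0.2); print(name,"t",ctrl.read_time_s()-t0,ctrl.read_joints())
    p=optics.camera_params("wrist"); im=optics.get_image("wrist"); cv2.imwrite(f"pics/w_{name}.png",im[:,:,::-1]); 
    Z=dict(bin_hinge=22,bin_handle=90,bin_corner=27,plum0=52) if name=="bin" else dict(scoop_grip=155,scoop_pan=2.5,balance_pan=68)
    for k,z in Z.items():
        for a in spotter.spot_point(k,"wrist")[:4]: print(k,round(a["confidence"],2),np.array(a["centre"]),at_z(a["centre"],p,z))
    pickle.dump(p,open(f"pics/w_{name}.pkl","wb"))
print(ctrl.read_time_s())
E
```

```text
scoop t 1.9417 [-0.74  0.26  1.25 -0.    1.63  0.73]
scoop_grip 0.55 [344.6 156.9] [ 568.98 -350.14  155.  ]
scoop_pan 0.64 [ 81.4 136.4] [538.38  43.97   2.5 ]
scoop_pan 0.58 [376.7 160.1] [ 547.14 -412.99    2.5 ]
scoop_pan 0.53 [382.8 159.3] [ 549.34 -422.33    2.5 ]
balance_pan 0.56 [211.5 142.3] [ 558.31 -177.04   68.  ]
bin t 2.125 [ 0.15  0.07  1.37 -0.    1.7   1.62]
bin_hinge 0.73 [426.  154.3] [546.34  31.42  22.  ]
bin_handle 0.64 [195.8 167.8] [500.95 385.2   90.  ]
bin_corner 0.68 [425.3 156.8] [542.72  33.45  27.  ]
bin_corner 0.22 [312.9 116.9] [587.61 223.26  27.  ]
plum0 0.94 [271.8 207.9] [437.78 276.73  52.  ]
plum0 0.93 [313.9 120.3] [583.59 220.55  52.  ]
plum0 0.73 [154.5 181.3] [463.86 465.99  52.  ]
plum0 0.67 [278.7 163.6] [512.12 269.79  52.  ]
5.6167
```

View pics/w_scoop.png

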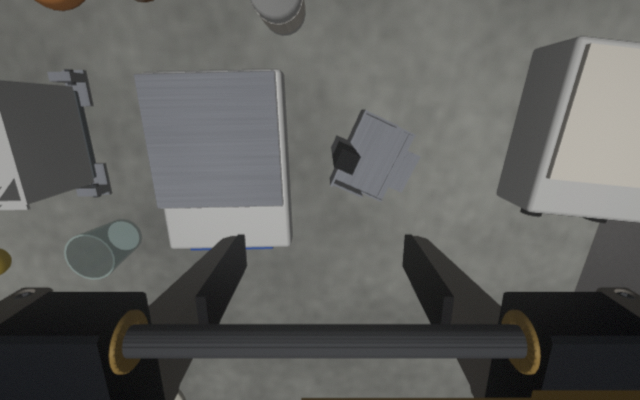

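View pics/w_bin.png

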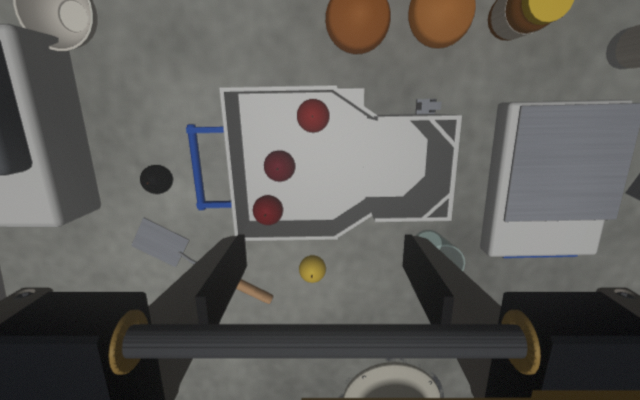

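The wrist view of the scoop shows its handle top at (346,155), its pan at (378,155) and the balance pan at (212,138). The wrist view of the bin shows the bar ends at (191,128) and (202,206), tail wall corners at (221,88) and (235,239), nose corners at (461,116) and (451,219), and plums at (313,115), (279,165) and (267,210). Next I fit the bin pose.

```bash
cat > fit.py <<'E'
from h import *
import pickle
from scipy.optimize import least_squares
p=pickle.load(open("pics/w_bin.pkl","rb"))
M=np.array([[311,110,80],[311,-110,80],[1,70,115],[1,-70,115],[360,54,68],[360,-54,68]],float)
def W(v,M):
    c,s=np.cos(v[2]),np.sin(v[2]); return np.stack([v[0]+c*M[:,0]-s*M[:,1],v[1]+s*M[:,0]+c*M[:,1],M[:,2]+22],1)
# +y of hinge frame: x nose->tail ~ +y world, so y ~ -x world
U=np.array([[235,239],[221,88],[451,219],[461,116],[202,206],[191,128]],float)
r=least_squares(lambda v:(proj(W(v,M),p)-U).ravel(),[540,25,1.67],loss="soft_l1",x_scale=[10,10,.05])
v=r.x;print(v);print(proj(W(v,M),p)-U)
np.save("bin.npy",v)
if __name__=="__main__":
    im=cv2.imread("pics/w_bin.png")
    I=np.array([[6,30,5],[41,65,5],[103,65,5],[155,105,5],[306,105,5],[306,-105,5],[155,-105,5],[103,-65,5],[41,-65,5],[6,-30,5]],float)
    for P in (I,I+[0,0,75]):
        cv2.polylines(im,[np.round(proj(W(v,P),p)).astype(int)],True,(0,255,0),1)
    for P in M: cv2.circle(im,tuple(np.round(proj(W(v,P[None]),p)[0]).astype(int)),3,(255,0,255),1)
    cv2.imwrite("pics/ov.png",cv2.resize(im[70:260,160:480],None,fx=2.5,fy=2.5))
    # ik checks: bar path and scoop path
    bx=np.array([np.cos(v[2]),np.sin(v[2]),0]);h=np.array([v[0],v[1],22.]);z=np.array([0,0,1.])
    for sg in (1,-1):
      for th in (0,.2,.45):
        g=h+bx*(360*np.cos(th)-68*np.sin(th))+z*(360*np.sin(th)+68*np.cos(th)) -19*z
        print(sg,th,g,ctrl.solve_ik(g,quat(-z,sg*bx)))
      th=.45
      for xf,ph in ((115,.45),(5,.45),(5,0),(5,-.25)):
        fx=bx*np.cos(th)+z*np.sin(th);fz=-bx*np.sin(th)+z*np.cos(th)
        F=h+fx*(6+xf)+fz*(5+(60 if ph<.4 else 0))
        a=bx*np.cos(ph)+z*np.sin(ph);n=-bx*np.sin(ph)+z*np.cos(ph) # a: toward scoop back
        tcp=F+a*126+n*136
        print(sg,xf,ph,tcp,ctrl.solve_ik(tcp,quat(-n,sg*a)))
E
python3 fit.py
```

```text
[542.22  25.78   1.69]
[[ 0.41  1.22]
 [-1.19 -0.98]
 [-0.43  1.37]
 [ 0.44 -0.79]
 [-0.38 -2.78]
 [ 1.13  2.1 ]]
1 0 [501.04 383.42  71.  ] [ 0.46  0.44  1.55 -0.    1.15 -1.22]
1 0.2 [503.4  362.87 141.17] [ 0.43  0.34  1.54 -0.    1.27 -1.26]
1 0.45 [508.52 318.43 220.82] [ 0.36  0.22  1.52 -0.    1.41 -1.33]
1 115 0.45 [523.8 185.8 256.4] [-0.14  0.07  1.68  0.44  1.52 -1.87]
1 5 0.45 [535.13  87.41 208.55] [-0.31  0.13  1.7   0.41  1.51 -2.06]
1 5 0 [529.91 132.71 221.31] [ 0.02  0.08  1.67 -0.    1.39 -1.66]
1 5 -0.25 [526.51 162.24 185.91] [ 0.22  0.18  1.65 -0.25  1.35 -1.4 ]
-1 0 [501.04 383.42  71.  ] [ 0.46  0.44  1.55 -0.    1.15  1.92]
-1 0.2 [503.4  362.87 141.17] [ 0.43  0.34  1.54 -0.    1.27  1.89]
-1 0.45 [508.52 318.43 220.82] [ 0.36  0.22  1.52 -0.    1.41  1.81]
-1 115 0.45 [523.8 185.8 256.4] [-0.14  0.07  1.68  0.44  1.52  1.27]
-1 5 0.45 [535.13  87.41 208.55] [-0.31  0.13  1.7   0.41  1.51  1.08]
-1 5 0 [529.91 132.71 221.31] [ 0.02  0.08  1.67 -0.    1.39  1.48]
-1 5 -0.25 [526.51 162.24 185.91] [ 0.22  0.18  1.65 -0.25  1.35  1.74]
```

View pics/ov.png

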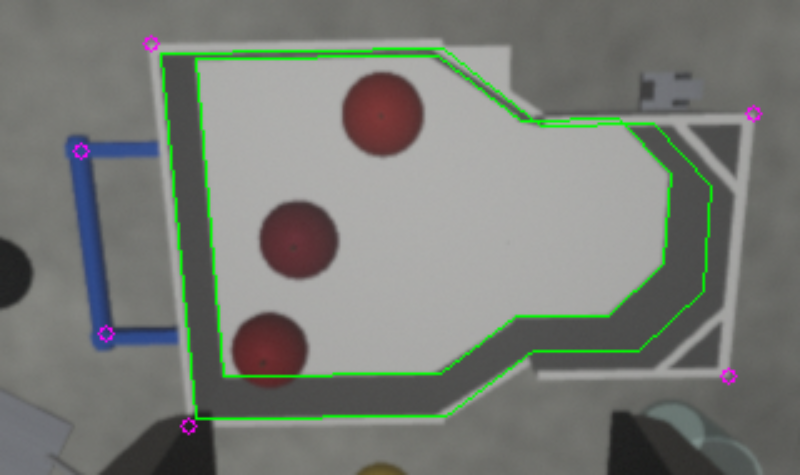

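```bash
python3 - <<'E'
from h import *
v=np.load("bin.npy");bx=np.array([np.cos(v[2]),np.sin(v[2]),0]);h=np.array([v[0],v[1],22.]);z=np.array([0,0,1.])
q=quat(-z,-bx)
def g(th): return h+bx*(360*np.cos(th)-68*np.sin(th))+z*(360*np.sin(th)+68*np.cos(th)-19)
ctrl.command_gripper(48,40)
ctrl.move_ptp(g(0)+z*60,q)
hit=ctrl.movel(g(0)-z*2,velocity=120,max_force=15)
ctrl.command_gripper(0,45)
print("hit",hit,"w",ctrl.read_grip_width(),ctrl.read_finger_force(),ctrl.read_ee_pos()-g(0))
f0=ctrl.read_ft_force();print(f0)
for th in np.linspace(.075,.45,6):
    ctrl.movel(g(th)-z*2,velocity=90)
    print(round(th,3),ctrl.read_ft_force()-f0,ctrl.read_grip_width())
hit=ctrl.movel(g(.462)-z*2,velocity=40,max_force=25); print(hit,ctrl.read_ft_force()-f0,ctrl.read_ee_pos()-g(.45))
ctrl.command_gripper(48); ctrl.movel(ctrl.read_ee_pos()+z*60,velocity=150)
im=optics.get_image("scene");cv2.imwrite("pics/s2.png",cv2.resize(im[160:320,240:460][:,:,::-1],None,fx=3,fy=3))
for k in ["plum0"]:
    p=optics.camera_params("scene")
    for a in spotter.spot_point(k,"scene"): print(round(a["confidence"],2),a["centre"])
print(ctrl.read_time_s())
E
```

```text
hit False w 10.557696608051089 44.99945282936096 [-0.04  1.33 -1.72]
[ 0.94  4.98 -0.99]
0.075 [-2.48  0.87  2.74] 10.81196042386852
0.15 [-2.03  0.64  2.41] 10.697978759218767
0.225 [-2.43  0.79  4.67] 10.72855029749292
0.3 [-2.31  1.38  4.82] 10.744510058009299
0.375 [-2.46  1.59  5.16] 10.628040567205106
0.45 [-3.29  2.88  5.15] 10.668749725487856
False [ 1.62 10.29 -4.9 ] [-0.03  1.26  0.81]
0.73 [462.6, 290.4]
0.62 [334.1, 228.6]
0.46 [321.6, 225.1]
13.2667
```

View pics/s2.png

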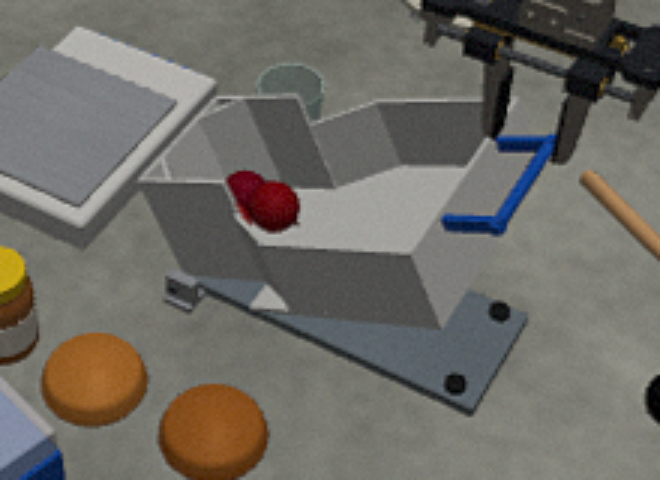

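The bin is tipped to its stop, with the plums together in the nose around crop (262,200). The bystanders have not moved. Now a closer look at the corner and the scoop.

```bash
python3 - <<'E'
from h import *
import pickle
v=np.load("bin.npy");bx=np.array([np.cos(v[2]),np.sin(v[2]),0]);z=np.array([0,0,1.])
q=quat(-z,-bx); th=.45
h=np.array([v[0],v[1],22.]);fx=bx*np.cos(th)+z*np.sin(th);fz=-bx*np.sin(th)+z*np.cos(th);by=np.cross(z,bx)
ctrl.move_ptp(np.array((525,110,380.)),q); ctrl.hold(.2)
p=optics.camera_params("wrist");im=optics.get_image("wrist");cv2.imwrite("pics/w_nose.png",im[:,:,::-1])
C=h+fx*6+fz*5
for a in spotter.spot_point("plum0","wrist"):
    o,d=ray(a["centre"],p); P=o+d*((C+25*fz-o)@fz)/(d@fz); print("plum",round(a["confidence"],2),np.array(a["centre"]),[(P-C)@e for e in (fx,by,fz)])
n=np.array([[1,70,115],[1,-70,115],[311,110,80],[311,-110,80.]])
print("pred corners",proj(np.array([h+fx*a+by*b+fz*c for a,b,c in n]),p))
ctrl.move_ptp(np.array((545,-385,265.)),q); ctrl.hold(.2)
p=optics.camera_params("wrist");im=optics.get_image("wrist");cv2.imwrite("pics/w_sc2.png",im[:,:,::-1]);pickle.dump(p,open("pics/w_sc2.pkl","wb"))
for k,zz in (("scoop_grip",155),("scoop_pan",2.5)):
    for a in spotter.spot_point(k,"wrist")[:2]: print(k,round(a["confidence"],2),np.array(a["centre"]),at_z(a["centre"],p,zz))
r=spotter.silhouettes("scoop","wrist")
for a in r[:2]: print(a["confidence"],a["bbox"],a["pixels"].sum())
np.save("pics/scm.npy",r[0]["pixels"])
nose=cv2.imread("pics/w_nose.png"); sc=im[:,:,::-1]
b=np.array(r[0]["bbox"]).astype(int);x0=max(0,b[0]-90);y0=max(0,b[1]-80)
print("crop origin",x0,y0)
A=cv2.resize(nose[60:260,200:480],None,fx=2,fy=2);B=cv2.resize(sc[y0:y0+160,x0:x0+180],None,fx=2.5,fy=2.5)
cv2.imwrite("pics/crop_n.png",A);cv2.imwrite("pics/crop_s.png",cv2.resize(B,None,fx=1.6,fy=1.6))
print(ctrl.read_time_s())
E
```

```text
plum 0.9 [101.7 168.7] [np.float64(369.50758825785306), np.float64(-7.568285256955995), np.float64(25.00000000000002)]
plum 0.81 [344.9 158.4] [np.float64(70.96464578993745), np.float64(1.0606235300332567), np.float64(24.999999999999954)]
plum 0.65 [372.5 165.9] [np.float64(21.645509631352496), np.float64(15.968006178174283), np.float64(25.000000000000014)]
plum 0.64 [366.9 137.4] [np.float64(34.03133002511783), np.float64(-27.962627841859256), np.float64(24.99999999999999)]
pred corners [[420.98 212.44]
 [430.74 108.42]
 [183.14 274.86]
 [153.81  63.37]]
scoop_grip 0.68 [288.9 169.7] [ 567.5 -350.1  155. ]
scoop_pan 0.97 [343.2 167.4] [ 548.56 -410.59    2.5 ]
0.56 [333.0, 162.7, 123.3, 101.8] 7916
crop origin 243 82
16.7167
```

View pics/crop_n.png

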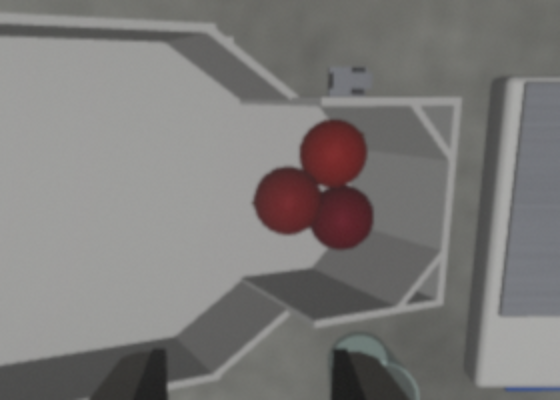

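View pics/crop_s.png

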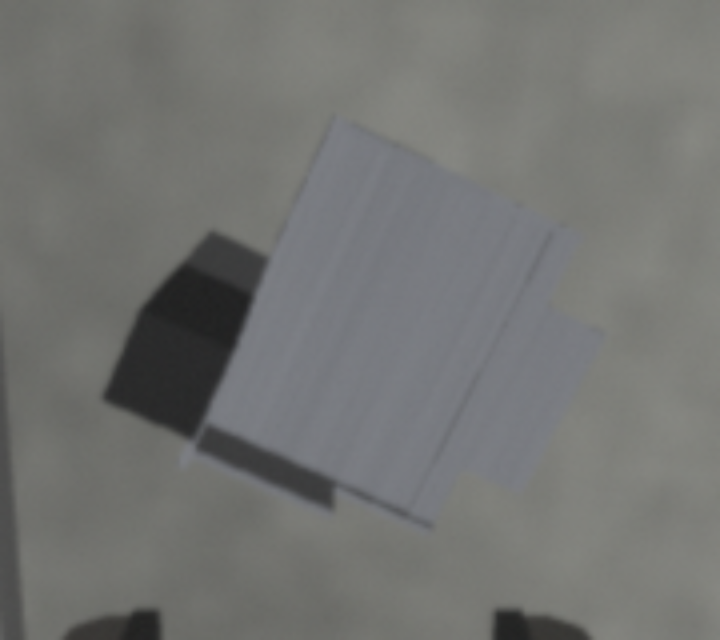

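The plums sit in a triangle in the corner at crop (333,152), (288,200) and (341,217), and the nose corners match the prediction to within 1 px. The scoop handle top is at crop (170,370) and the mouth edge runs from (605,333) to (517,492). Next I fit the scoop pose and grasp it.

```bash
cat > g.py <<'E'
from h import *
import pickle
from scipy.optimize import least_squares
p=pickle.load(open("pics/w_sc2.pkl","rb"))
M=np.array([[58,32,-2.5],[58,-32,-2.5],[34,58,0],[34,-58,0],[-57,58,55],[-57,-58,55],[-78,10,187.5],[-78,-10,187.5],[-58,10,187.5],[-58,-10,187.5]],float)
U=np.array([[605,333],[517,492],[580,238],[432,527],[335,118],[185,465],[142,308],[105,400],[235,345],[195,438]])/4+[243,82]
def W(v):
    c,s=np.cos(v[2]),np.sin(v[2]); return np.stack([v[0]+c*M[:,0]-s*M[:,1],v[1]+s*M[:,0]+c*M[:,1],M[:,2]+2.5],1)
r=least_squares(lambda v:(proj(W(v),p)-U).ravel(),[549,-411,-1.9],loss="soft_l1",x_scale=[10,10,.05])
v=r.x;print(v);print(proj(W(v),p)-U)
np.save("scoop.npy",v)
sx=np.array([np.cos(v[2]),np.sin(v[2]),0]); print("grip",v[:2]-68*sx[:2])
E
python3 g.py; python3 - <<'E'
from h import *
v=np.load("scoop.npy");sx=np.array([np.cos(v[2]),np.sin(v[2]),0]);z=np.array([0,0,1.])
b=np.load("bin.npy");bx=np.array([np.cos(b[2]),np.sin(b[2]),0]);h=np.array([b[0],b[1],22.])
P=np.array([v[0],v[1],0])-68*sx+136*z
for sg in (1,-1): print(sg,ctrl.solve_ik(P,quat(-z,sg*sx)))
th=.45
def pose(xf,ph,up,sg):
    fx=bx*np.cos(th)+z*np.sin(th);fz=-bx*np.sin(th)+z*np.cos(th)
    a=bx*np.cos(ph)+z*np.sin(ph);n=-bx*np.sin(ph)+z*np.cos(ph)
    return h+fx*(6+xf)+fz*(5+up)+a*126+n*136, quat(-n,-sg*a)
for sg in (1,-1):
    for c in ((120,.45,150),(120,.45,0),(5,.45,0),(5,.2,30),(8,-.2,70),(8,-.2,170)): print(sg,c,ctrl.solve_ik(*pose(*c,sg)))
E
```

```text
[ 547.95 -415.28   -1.89]
[[ 0.06 -0.43]
 [ 0.54 -0.09]
 [ 0.34 -1.26]
 [-1.16  0.54]
 [ 0.86 -0.79]
 [-1.82  0.73]
 [ 0.03 -0.24]
 [-0.56 -0.41]
 [ 0.37  1.35]
 [ 0.15  0.5 ]]
grip [ 569.53 -350.8 ]
1 [-0.73  0.46  1.38 -0.    1.3   1.16]
-1 [-0.73  0.46  1.38 -0.    1.3  -1.98]
1 (120, 0.45, 150) [-0.25  0.03  1.45  0.43  1.81  1.28]
1 (120, 0.45, 0) [-0.13  0.06  1.68  0.44  1.52  1.28]
1 (5, 0.45, 0) [-0.31  0.13  1.7   0.41  1.51  1.08]
1 (5, 0.2, 30) [-0.13  0.08  1.7   0.2   1.42  1.3 ]
1 (8, -0.2, 70) [ 0.18  0.14  1.65 -0.2   1.37  1.68]
1 (8, -0.2, 170) [ 0.1   0.06  1.56 -0.2   1.52  1.57]
-1 (120, 0.45, 150) [-0.25  0.03  1.45  0.43  1.81 -1.86]
-1 (120, 0.45, 0) [-0.13  0.06  1.68  0.44  1.52 -1.86]
-1 (5, 0.45, 0) [-0.31  0.13  1.7   0.41  1.51 -2.06]
-1 (5, 0.2, 30) [-0.13  0.08  1.7   0.2   1.42 -1.85]
-1 (8, -0.2, 70) [ 0.18  0.14  1.65 -0.2   1.37 -1.46]
-1 (8, -0.2, 170) [ 0.1   0.06  1.56 -0.2   1.52 -1.57]
```

```bash
cat >> h.py <<'E'
z=np.array([0,0,1.])
def binf():
    b=np.load("bin.npy");return np.array([np.cos(b[2]),np.sin(b[2]),0]),np.array([b[0],b[1],22.])
def pose(xf,ph,up,th=.45):
    bx,h=binf()
    fx=bx*np.cos(th)+z*np.sin(th);fz=-bx*np.sin(th)+z*np.cos(th)
    a=bx*np.cos(ph)+z*np.sin(ph);n=-bx*np.sin(ph)+z*np.cos(ph)
    return h+fx*(6+xf)+fz*(5+up)+a*126+n*136, quat(-n,-a)
E
python3 - <<'E'
from h import *
v=np.load("scoop.npy");sx=np.array([np.cos(v[2]),np.sin(v[2]),0])
P=np.array([v[0],v[1],0])-68*sx+136*z;q=quat(-z,sx)
ctrl.command_gripper(60,50)
ctrl.move_ptp(P+z*75,q)
print("hit",ctrl.movel(P,velocity=120,max_force=12))
ctrl.command_gripper(0,55); print("w",ctrl.read_grip_width(),ctrl.read_finger_force())
f0=ctrl.read_ft_force(); ctrl.movel(P+z*200,velocity=200); print("lift",ctrl.read_ft_force()-f0,ctrl.read_ft_torque())
ctrl.move_ptp(*pose(122,.45,150)); ctrl.hold(.2); f0=ctrl.read_ft_force();print("above",f0,ctrl.read_grip_width())
ctrl.movel(pose(122,.45,25)[0],velocity=150)
hit=ctrl.movel(pose(122,.46,-8)[0],pose(122,.46,-8)[1],velocity=25,max_force=4)
print(hit,ctrl.read_ft_force()-f0,(ctrl.read_ee_pos()-pose(122,.46,0)[0]),ctrl.read_ft_torque())
im=optics.get_image("scene");cv2.imwrite("pics/s3.png",cv2.resize(im[100:300,220:460][:,:,::-1],None,fx=3,fy=3))
print(ctrl.read_time_s())
E
```

```text
hit False
w 19.691566785742545 55.00022292137146
lift [-0.31 -0.86 -2.71] [ 0.08 -0.05 -0.01]
above [-0.01  0.35 -2.34] 19.627042948403197
True [ 0.49 -0.86  5.94] [-0.21  0.75 -0.88] [-0.38  0.02 -0.04]
24.1583
```

View pics/s3.png

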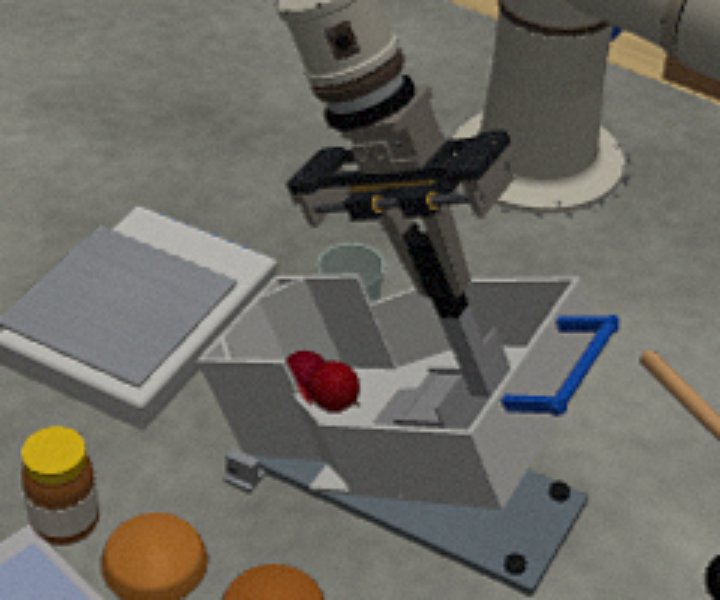

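The scoop is flat on the bin floor behind the plums at crop (430,395), and the plums at (320,380) are untouched. Now I advance it to the nose.

```bash
python3 - <<'E'
from h import *
f0=ctrl.read_ft_force()
for xf in (90,60,30,6):
    hit=ctrl.movel(pose(xf,.46,-1.2)[0],pose(xf,.46,-1.2)[1],velocity=70,max_force=22)
    P=pose(xf,.46,-1.2)[0]; print(xf,hit,ctrl.read_ft_force()-f0,ctrl.read_ee_pos()-P,ctrl.read_grip_width())
    if hit: break
print(ctrl.read_time_s())
p=optics.camera_params("wrist");im=optics.get_image("wrist");cv2.imwrite("pics/w_in.png",im[:,:,::-1])
for a in spotter.spot_point("plum0","wrist")[:5]: print(round(a["confidence"],2),np.array(a["centre"]))
E
```

```text
90 False [ 1.5  -1.56 -2.68] [ 0.36 -1.45 -0.62] 19.3539112688595
60 False [ 0.24 -0.26  0.26] [ 0.31 -0.19  0.31] 19.77771698895625
30 False [-0.06  1.14  0.73] [0.33 0.45 0.78] 20.02902586988281
6 False [0.23 1.57 0.33] [0.37 0.35 0.71] 19.76706902138227
26.4
0.9 [390.6 200.5]
0.72 [438.8 216.6]
0.7 [434.8 168.3]
```

```bash
python3 - <<'E'
from h import *
f0=ctrl.read_ft_force()
for d in np.linspace(.1,.72,7):
    P,q=pose(6+7*d/.72,.45-d,1.5+116*np.sin(d))
    hit=ctrl.movel(P,q,velocity=60,max_force=25)
    print(round(d,2),hit,ctrl.read_ft_force()-f0)
    if hit: break
ctrl.hold(.3)
p=optics.camera_params("wrist");im=optics.get_image("wrist");cv2.imwrite("pics/w_p.png",im[:,:,::-1])
ph=.45-d;bx,h=binf();a=bx*np.cos(ph)+z*np.sin(ph);n=-bx*np.sin(ph)+z*np.cos(ph);by=np.cross(z,bx)
O=ctrl.read_ee_pos()-133.5*n-68*a   # scoop_pan
for r in spotter.spot_point("plum0","wrist")[:5]:
    o,dd=ray(r["centre"],p); Q=o+dd*((O+25*n-o)@n)/(dd@n); print(round(r["confidence"],2),np.array(r["centre"]),"scoop x,y",-(Q-O)@a,-(Q-O)@by)
print(O,ctrl.read_time_s())
E
```

```text
0.1 False [ -1.24   1.83 -11.59]
0.2 False [ -1.49   0.98 -11.21]
0.31 False [ -0.04   0.55 -12.2 ]
0.41 False [ -0.88   0.56 -11.64]
0.51 False [ -1.1    0.65 -11.66]
0.62 False [ -0.66   0.99 -11.24]
0.72 False [ -1.02  -0.59 -11.7 ]
0.75 [407.5 163.5] scoop x,y 5.864281720618877 31.73905498544164
0.59 [370.2 203.8] scoop x,y -25.569347977313928 -5.419411711098148
0.56 [405.5 234.2] scoop x,y 8.899748476557669 -35.37806273598968
0.31 [323.6 264.5] scoop x,y -68.31326120506881 -66.94469320142287
[538.21  62.59  92.32] 29.35
```

```bash
python3 - <<'E'
from h import *
import pickle
w=pickle.load(open("pics/w_scoop.pkl","rb"))
c=np.array([at_z(u,w,68) for u in ((138,72),(281,70),(284,206),(158,208))]);print(c,[np.linalg.norm(c[i]-c[i-1]) for i in range(4)],c.mean(0))
bx,h=binf()
P=ctrl.read_ee_pos(); q=ctrl.read_tool_rot(); ctrl.movel(P+z*60,q,velocity=70); ctrl.movel(P+z*165,q,velocity=120); ctrl.hold(.3)
p=optics.camera_params("wrist");im=optics.get_image("wrist");cv2.imwrite("pics/w_l.png",im[:,:,::-1])
ph=-.27;a=bx*np.cos(ph)+z*np.sin(ph);n=-bx*np.sin(ph)+z*np.cos(ph);by=np.cross(z,bx)
O=ctrl.read_ee_pos()-133.5*n-68*a
for r in spotter.spot_point("plum0","wrist")[:5]:
    o,dd=ray(r["centre"],p); Q=o+dd*((O+25*n-o)@n)/(dd@n); print(round(r["confidence"],2),np.array(r["centre"]),"scoop x,y",-(Q-O)@a,-(Q-O)@by)
print(O,ctrl.read_time_s(),ctrl.read_grip_width(),ctrl.read_ft_force())
E
```

```text
[[ 637.36  -84.71   68.  ]
 [ 657.64 -264.32   68.  ]
 [ 478.54 -279.52   68.  ]
 [ 457.79 -101.2    68.  ]] [np.float64(180.31983834881234), np.float64(180.7563991100561), np.float64(179.7428209161642), np.float64(179.52728793379234)] [ 557.83 -182.44   68.  ]
0.92 [406.7 232.8] scoop x,y 9.721973824456382 -34.08022294928858
0.91 [408.2 162.8] scoop x,y 6.1632387652723635 32.21659135104959
0.74 [ 26.8 190.5] scoop x,y -336.55475564276827 6.988786967627237
0.71 [237.  278.2] scoop x,y -153.58337616362385 -82.01867898534609
0.58 [ 99.6 207.7] scoop x,y -274.06915100189826 -9.313151401044129
[538.03  62.69 256.87] 31.7833 19.56269450424077 [-0.28  0.01 -4.36]
```

View pics/w_l.png

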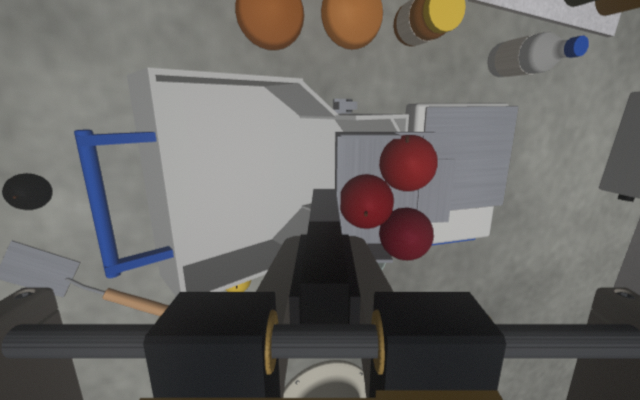

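All three plums are in the scoop at (408,163), (367,200) and (407,234). The bin is empty and still tipped. Next I set the scoop on the balance.

```bash
python3 - <<'E'
from h import *
bx,h=binf();B=np.array([557.8,-182.4,68.])
def tp(ph,up):
    a=bx*np.cos(ph)+z*np.sin(ph);n=-bx*np.sin(ph)+z*np.cos(ph)
    return B+z*(up+2.5)+68*a+133.5*n, quat(-n,-a)
P,q=tp(-.27,150); ctrl.movel(P,q,velocity=110)
P,q=tp(-.1,60); ctrl.movel(P,q,velocity=80)
P,q=tp(0,15); ctrl.movel(P,q,velocity=50); ctrl.hold(.3)
f0=ctrl.read_ft_force()
hit=ctrl.movel(tp(0,-6)[0],velocity=12,max_force=3)
print(hit,ctrl.read_ft_force()-f0,ctrl.read_ee_pos()-tp(0,0)[0],ctrl.read_ft_torque(),ctrl.read_time_s())
im=optics.get_image("wrist")
for r in spotter.spot_point("plum0","wrist")[:4]: print(round(r["confidence"],2),np.array(r["centre"]))
E
```

```text
True [ 0.91 -0.24 10.99] [0.05 0.12 0.05] [-0.05 -0.02 -0.04] 37.725
0.97 [409.2 231.7]
0.85 [408.2 165.6]
0.85 [ 62.5 326.4]
0.78 [369.2 199.3]
```

```bash
python3 - <<'E'
from h import *
ctrl.movel(ctrl.read_ee_pos()+z*0.4,velocity=5); ctrl.hold(.2)
ctrl.command_gripper(36); ctrl.hold(.2)
P=ctrl.read_ee_pos(); ctrl.movel(P+z*110,velocity=100); ctrl.hold(.8)
p=optics.camera_params("wrist");im=optics.get_image("wrist")
for k,zz in (("plum0",95.5),("scoop_pan",70.5)):
    for r in spotter.spot_point(k,"wrist")[:4]: print(k,round(r["confidence"],2),np.array(r["centre"]),at_z(r["centre"],p,zz))
s=optics.get_image("scene")
cv2.imwrite("pics/end.png",np.vstack([cv2.resize(im[60:300,200:520],(480,360)),cv2.resize(s[130:310,200:480],(480,308))[:240]])[:,:,::-1])
print(ctrl.read_time_s(),ctrl.read_ft_force())
E
```

```text
plum0 0.79 [386.7 149.5] [ 587.55 -186.4    95.5 ]
plum0 0.78 [386.8 199.5] [ 525.03 -197.34   95.5 ]
plum0 0.7 [354.4 174. ] [ 553.  -151.7   95.5]
plum0 0.58 [119.1 280.8] [366.9  149.69  95.5 ]
scoop_pan 0.8 [378.1 172.7] [ 553.42 -185.5    70.5 ]
41.6917 [-0.56  0.62  0.96]
```

View pics/end.png

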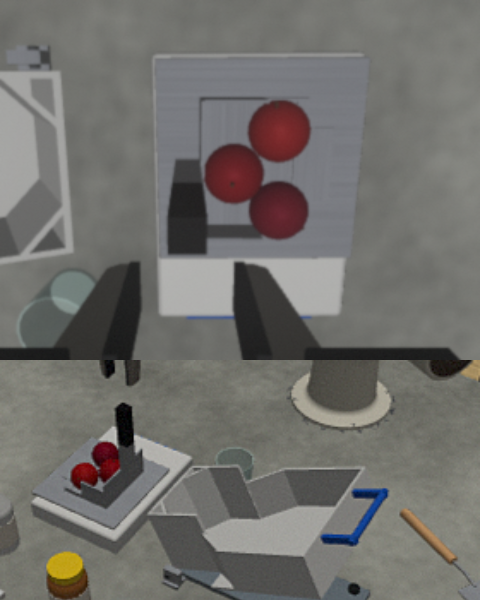

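The scoop stands upright in the middle of the balance pan with the three plums in it at (279,130), (233,173) and (278,210). The bin is still tipped and the gripper is clear, so I am handing in.

```bash
python3 -c "
from rig import ctrl
print(ctrl.finish_job())"
```

```text
the job is handed in; nothing more can be done
None
```

The job is handed in at about 42 s of the 72 s allowed, with no verdict returned: the bin is tipped to its stop and left there, and the scoop stands upright in the middle of the balance's pan with all three plums in it, released, with no other thing seen to have moved in the pictures.

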